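# Open the steriliser's feed-water filter

### The arm

A 6-joint arm with a two-finger parallel gripper is mounted at the origin on the work surface. World frame = base frame: x ahead of the robot, y to its left, z up, the work surface at z = 0. Lengths are in mm, angles in degrees, forces in N, time in s.
With the tool pointing down it reaches from about 350 to 850 mm from the base axis. Payload 8.1 kg.
Tool frame: the origin (TCP) lies midway between the tips of the shut fingers; the grasp point (between the pads) lies 19 mm behind it; z points along the fingers, y is the line along which they close (so a half turn about z gives the same grasp; the last joint's range is limited). The gripper opens to 85 mm and grips with 20 to 120 N. Pads are 22 mm wide; open, the fingers measure 114 mm over their backs; the gripper's body (76 mm by 85 mm) begins 54 mm behind the grasp point. The pads swing forward as they close: fully open they stand 13 mm farther back than shut.
Start: joints at [58.934, 7.471, 85.268, -0, 87.261, -4.893], TCP at [264.627, 538.496, 231.292] pointing down, gripper open.
Joint ranges: [-169.43, 169.43], [-51.17, 129.36], [1.28, 143.12], [-76.62, 256.62], [0, 156.53], [-152.29, 152.29]. Speed limits (degrees/s): [136.94, 136.94, 159.86, 180, 180, 180].

### API

Orientations are given as [roll, pitch, yaw] about the fixed x, y, z axes, in that order (R = Rz(yaw) Ry(pitch) Rx(roll)).
In Python, from bench import r gives the robot as it stands. The module is installed in compiled form; this text tells all that it offers.
- The arm moves only by the tool jog_arm, never from a script. Its argument "rows" is a list of rows, each a list of 2 entries, a list of its own where there are three numbers: the shift along the tool's x, y, z in mm, then the turn, a rotation vector about the tool's x, y, z in rad. A call has 1 to 10 rows; each row is the pose to reach, as a shift and turn from the pose commanded when the call began, along the tool's axes at that moment; what a row does not reach only later rows make up. A row lasts 1/10 s, in which the tool goes at most 50 mm and 8.59 degrees, less where a joint would pass 70% of its speed; a pose out of reach is approached as far as the arm can. A call with a gripper value outside its range is refused whole. "grip" is the finger opening in mm, from 0 to 85.4, set as the call begins (left out, the last holds). The fingers move at their own pace and stop on an object; "force" is the grip in N (left out, the last holds). Time passes only in rows, so rows that repeat a pose let the fingers close. It gives the time, the measured TCP pose, the force, the opening and the grip force at its end, in the units of the state.
- r.sense(): the state, without advancing time (a new reading comes with each control period).
- r.snapshot(name): name is "scene" or "top" or "wrist"; returns (picture, depth): 420x560x3 uint8, blue, green, red; 420x560 float32, mm along the optical axis (not along the pixel's ray), 0 where there is no reading.
- r.camera_params(name): a dict with "fx", "fy", "cx", "cy" (pixels), "pose" (4x4, takes a point from camera to world coordinates); the wrist camera has in their place "tool_from_camera" (4x4, takes a point from camera to tool coordinates, whose origin is the TCP and whose axes are the flange's). Camera axes: x right, y down, z forward; pixel columns grow to the right and rows downward; lengths in mm; the calibration is good to about 2 mm. A picture is of the moment at which its call begins: read the wrist's pose just before it. camera_params takes no time and is no camera call.
- r.hand_in(): hands the job in; it is judged then, once.
The state is a dict: "time": time; "joint_pos": joint angles; "qd": joint speeds; "joint_efforts": joint torques, N m; "tool_pos": TCP position; "tcp_rot": TCP orientation; "ft_force": force on the tool from outside, world axes, zero at the start; "wrist_torque": the same for the moment, N m; "finger_gap": finger opening in mm; "grip_force": force on a finger pad.
Only numpy, scipy, OpenCV 4.12 (cv2) and the standard library are available. Lean on these libraries where they do the work, as an engineer would, in place of code of your own. Each camera call takes 0.05 s, during which the arm holds its last target. There are 200 camera calls.

### The job

The cream feed-water filter unit on the counter needs its cartridge checked. With closed fingertips press the blue snap tab all the way in, then push the released grey-green lid along its guide rails, off its seat, until the filter well is completely uncovered and the lid lies flat on the parking ledge of the unit. Only press and push: do not lift or tip the lid, and leave the things around the unit where they are.

Things in the scene. Friction and masses are not known exactly. Their poses are not given: they have to be found in the camera images.
- unit: Low cream filter unit, fixed; flat deck 60 mm above the counter. Origin: on the counter, below the centre of the lid's seat. Axes: x away from the robot at yaw 0, y to the left (the lid is pushed off towards +y), z up. Box: x -56 to 104, y -95 to 184 mm. Pale guide rails 9 mm high along y at x = -45 to -40 and 40 to 45 mm. Only lid and tab rise more than 9 mm above the deck.
- seat (a point): Centre of the lid's seat, at deck height above the unit's origin. Below it the filter well, an opening 56 mm (x) by 66 mm (y) with a white cartridge in it. Behind the seat (unit y -95 to -45 mm) the deck is bare: room for a fingertip. The well is completely uncovered when the lid's origin is 79 mm or more along the unit's +y from here.
- ledge_end (a point): Far end of the parking ledge, at deck height, 172 mm along the unit's +y from the seat, where a 9 mm high end stop crosses the ledge. The ledge is the deck from unit y = 60 to 172 mm, level with the seat. The lid meets the stop with its origin 127 mm from the seat.
- lid: Grey-green loose lid, 76 (x) by 90 (y) by 16 mm, with a cross rib (60 mm long, 10 mm wide, top 28 mm above the underside) flush with its rear (-y) edge; about 0.12 kg. Origin: centre of its underside, which slides on the deck; axes as the unit's. Starts 0 to 4 mm behind the seat's centre. Push its rear face, 4 to 28 mm above the deck. The tab's catch bar blocks its front edge.
- tab (a joint): Travel of the snap tab: 0 out, 0.012 m fully in (straight down). Needs about 4 N, does not spring back, stays where pressed; starts 0 to 1.5 mm in. Its blue catch bar, 12 mm wide, lies across the lid's path just ahead of the lid, 10 mm above the deck when out, 2 mm below it when fully in. The lid is free from 0.0105 m on.
- tab_top (a point): Centre of the top of the tab's blue thumb pad, 30 by 30 mm, on the deck outside the far (+x) rail at unit x = 76, y = 52.5 mm; 24 mm above the deck when out, 12 mm when fully in. It moves with the tab.
- spare: White spare filter cartridge, upright cylinder 52 mm across, 50 mm high, loose. Origin: centre of its underside. Leave it.
- jar: Small jar with blue cap, 54 mm across, 75 mm high, loose. Origin: centre of its underside. Leave it.
- driver: Screwdriver with orange handle, 170 mm long, lying on the counter, loose. Origin on its underside, x along it. Leave it.
- tray: Open steel instrument tray, 200 by 110 by 28 mm, loose. Origin: centre of its underside. Leave it.
- beaker: Clear plastic beaker, 70 mm across, 85 mm high, loose. Origin: centre of its underside. Leave it.
- jug: Clear water jug with blue cap and side handle, 116 mm across, 187 mm high, loose. Origin: centre of its underside. Leave it.
Not all that is in view belongs to the job. There is more than one size of the lid; the one meant has the size given above.

How it is judged (in metres and radians):
On the way, in this order (a step that is already met when the one before it is completed fails the run):
1. the tab is pressed in (10.5 mm or more) while the lid is still on its seat (value of joint tab above 0.0105 m and y of lid in the frame of unit below 0.02 m), for 0.1 s.
2. the lid is pushed off its seat, the well uncovered (x of lid in the frame of unit between -0.01 and 0.01 m and y of lid in the frame of unit between 0.079 and 0.135 m and z of lid in the frame of unit between 0.055 and 0.066 m and angle between lid's own z axis and vertical below 0.1 rad), for 0.1 s.
At the end, for the whole second after the job is handed in: The lid lies flat (within 0.1 rad and 6 mm of deck height) and at rest on the unit's deck, 79 mm or more ahead of its seat and between the rails; the tab is in by 10.5 mm or more; all other things within 20 mm of where they were (all of step 2 and value of joint tab above 0.0105 m and linear speed of lid below 0.01 m/s and distance of each of jug, jar, driver, tray, beaker, spare from where it was at the start of the episode below 0.02 m); the robot touches nothing.
It fails at once if the lid is lifted more than 12 mm off the deck (z of lid in the frame of unit above 0.072 m).
It fails at once if the lid is tipped by more than 0.2 rad (angle between lid's own z axis and vertical above 0.2 rad).
It fails at once if one of the things around the unit is moved by more than 20 mm (distance of any of jug, jar, driver, tray, beaker, spare from where it was at the start of the episode above 0.02 m).
It also fails if it takes over 42 s, if anything falls off the work surface, if the arm or the gripper's body presses on something with over 40 N, if the wrist force passes 120 N, or if a joint passes its speed limit or range.

## Working session

There is one attempt and no reset: what is moved stays moved. The work goes in short steps, Python scripts to look and compute and a tool call to move; the robot and the scene stay as the last step left them, time stands still between calls to the robot, and variables do not carry over. Pictures are saved under pics/ and viewed, at most 10 in all, crops included, and the job is handed in when it is done.

Besides the shell and the picture viewer there is one more tool, called after "Request:" by a JSON object that holds its "fn" and its "kwargs", one argument or row to a line. jog_arm: Moves the arm, as the interface text tells. Its arguments: {"type":"object","properties":{"rows":{"type":"array"},"grip":{"type":"number"},"force":{"type":"number"}},"required":["rows"]}

```bash
mkdir -p pics
python3 - <<'E'
from bench import r
import cv2,numpy as np
s=r.sense();print(s)
for n in("top","scene"):
    p,d=r.snapshot(n);cv2.imwrite(f"pics/{n}.png",p);np.save(f"pics/{n}.npy",d)
    c=r.camera_params(n);print(n,c["fx"],c["cx"],c["cy"],np.round(c["pose"],3).tolist())
E
```

```text
{'time': 0.0, 'joint_pos': array([ 5.89342936e+01,  7.51338135e+00,  8.53303387e+01,  5.06825799e-04,
        8.72615469e+01, -4.89186431e+00]), 'qd': array([-0.07808689, -0.01038572,  0.04446679, -0.01938634,  0.03314014,
       -0.08688265]), 'joint_efforts': array([-2.52841583e-04, -5.69410586e+01, -5.00544333e+01, -4.31786812e-04,
        1.51517481e-02, -2.81658413e-05]), 'tool_pos': array([264.33644473, 538.01618237, 230.25228127]), 'tcp_rot': array([-1.79895160e+02, -9.48103689e-03,  1.53826125e+02]), 'ft_force': array([-0.1587814 ,  0.36030525, -0.32839563]), 'wrist_torque': array([ 0.02169931, -0.01182889,  0.00212422]), 'grip_force': 0.0, 'finger_gap': 85.40044892612106}
top 534.8412315644179 274.6970244987654 211.0162729647559 [[-0.025, -0.99, 0.14, 274.139], [-0.999, 0.028, 0.018, -28.409], [-0.022, -0.139, -0.99, 1577.971], [0.0, 0.0, 0.0, 1.0]]
scene 406.0672435660924 276.9573702101379 204.38204665874594 [[0.887, 0.391, -0.246, 784.296], [0.462, -0.76, 0.457, -568.49], [-0.008, -0.519, -0.855, 1132.826], [0.0, 0.0, 0.0, 1.0]]
```

View pics/top.png

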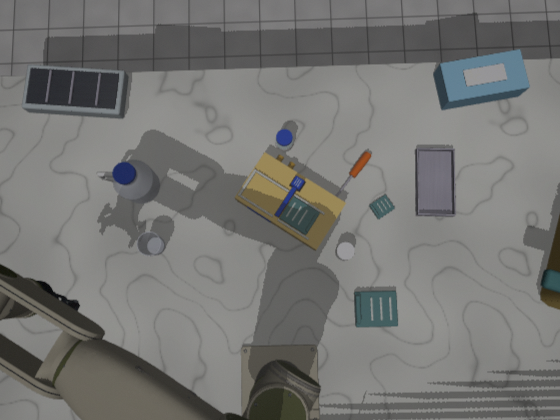

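View pics/scene.png

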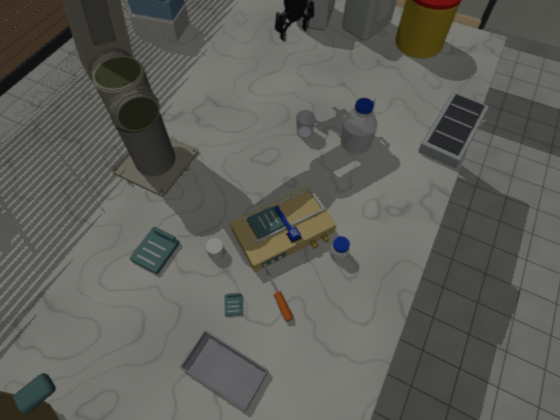

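The top view shows the unit around (290,205), with the lid at (297,213) and the pad at (297,183). The jar is at (285,138) and the spare at (345,250). The unit's +y runs up and to the left, so its yaw is about -30°. Next I'll measure it from depth and colour.

```bash
cat > h.py <<'E'
import cv2,numpy as np
from bench import r
def cloud(c,d,T):
    v,u=np.mgrid[:420,:560]
    P=np.stack([(u-c["cx"])/c["fx"]*d,(v-c["cy"])/c["fy"]*d,d],-1)
    return P@T[:3,:3].T+T[:3,3]
def ray(c,T,uv,z):
    uv=np.atleast_2d(uv).astype(float)
    D=np.c_[(uv[:,0]-c["cx"])/c["fx"],(uv[:,1]-c["cy"])/c["fy"],np.ones(len(uv))]@T[:3,:3].T
    return T[:3,3]+D*((z-T[2,3])/D[:,2])[:,None]
E
python3 - <<'E'
from h import *
for n in("top","scene"):
    p=cv2.imread(f"pics/{n}.png");d=np.load(f"pics/{n}.npy");c=r.camera_params(n);T=c["pose"]
    W=cloud(c,d,T);h=cv2.cvtColor(p,cv2.COLOR_BGR2HSV)
    near=(np.hypot(W[...,0]-530,W[...,1]+50)<220)&(d>0)
    blue=near&(h[...,0]>105)&(h[...,0]<130)&(h[...,1]>150)
    k,l,s,ce=cv2.connectedComponentsWithStats(blue.astype(np.uint8))
    for i in range(1,k):
        if s[i,4]>10: print(n,'blue',s[i],ce[i],W[l==i].mean(0).round(1),W[l==i][:,2].max().round(1))
    deck=near&(W[...,2]>50)&(W[...,2]<72)
    k,l,s,ce=cv2.connectedComponentsWithStats(deck.astype(np.uint8))
    i=1+np.argmax(s[1:,4]);m=l==i
    print(n,'deck',s[i],np.median(W[m][:,2]),cv2.minAreaRect(W[m][:,:2].astype(np.float32)))
    cr=near&(h[...,0]>10)&(h[...,0]<30)&(h[...,1]>80)&(W[...,2]>53)&(W[...,2]<72)
    print(n,'cream',cr.sum(),cv2.minAreaRect(W[cr][:,:2].astype(np.float32)))
    g=near&(h[...,0]>75)&(h[...,0]<104)&(h[...,1]>60)&(W[...,2]>65)
    print(n,'lid',g.sum(),W[g].mean(0),cv2.minAreaRect(W[g][:,:2].astype(np.float32)))
    x0,y0=s[i,0]-25,s[i,1]-25
    cv2.imwrite(f"pics/{n}_c.png",cv2.resize(p[y0:y0+s[i,3]+50,x0:x0+s[i,2]+50],None,fx=4,fy=4,interpolation=cv2.INTER_CUBIC)); print(x0,y0)
E
```

```text
top blue [277 130  15  15 183] [284.         137.03278689] [701.7 -33.2  74.9] 84.6
top blue [276 177  28  39 155] [289.17419355 195.16774194] [530.9 -43.2  74.1] 94.1
top deck [ 234  153  112   97 4280] 60.743781525079385 ((518.2310180664062, -43.49440002441406), (280.0646667480469, 162.2570037841797), 55.606380462646484)
top cream 3447 ((518.404052734375, -43.706634521484375), (277.9037780761719, 161.59942626953125), 55.64397430419922)
top lid 146 [490.84599339 -65.95573175  76.60776097] ((473.9908447265625, -70.83418273925781), (85.6214370727539, 70.69506072998047), 56.09512710571289)
209 128
scene blue [275 206  25  35 168] [286.48214286 224.53571429] [536.3 -50.6  72. ] 86.2
scene blue [334 237  15  15 186] [340.9516129  244.00537634] [705.1 -36.8  73.8] 81.7
scene deck [ 229  186  107   81 3671] 59.755184618290286 ((519.6947021484375, -45.647796630859375), (280.72760009765625, 166.25625610351562), 55.79844665527344)
scene cream 2848 ((520.7177734375, -47.252532958984375), (279.30084228515625, 162.7932891845703), 55.84256362915039)
scene lid 520 [476.60888936 -77.25877479  76.31360025] ((475.51416015625, -73.06356811523438), (89.42963409423828, 75.1256103515625), 55.621726989746094)
204 161
```

Request:
{"fn": "jog_arm", "kwargs": {
  "rows": [
    [[-530,-410,0],[0,0,0.142]],
    [[-530,-410,0],[0,0,0.142]],
    [[-530,-410,0],[0,0,0.142]],
    [[-530,-410,0],[0,0,0.142]],
    [[-530,-410,0],[0,0,0.142]],
    [[-530,-410,0],[0,0,0.142]],
    [[-530,-410,0],[0,0,0.142]],
    [[-530,-410,0],[0,0,0.142]],
    [[-530,-410,0],[0,0,0.142]],
    [[-530,-410,0],[0,0,0.142]]
  ],
  "grip": 0,
  "force": 40
}}

```text
time: 1.1
tool_pos: [484.9, 87.5, 231.1]
tcp_rot: [-180.0, -0.0, 145.7]
ft_force: [1.2, 0.7, 0.2]
finger_gap: -0.1
grip_force: 0.0
```

Request:
{"fn": "jog_arm", "kwargs": {
  "rows": [
    [[-147,-82,0],[0,0,0]],
    [[-147,-82,0],[0,0,0]],
    [[-147,-82,0],[0,0,0]],
    [[-147,-82,0],[0,0,0]],
    [[-147,-82,0],[0,0,0]],
    [[-147,-82,0],[0,0,0]]
  ]
}}

```text
time: 1.7
tool_pos: [559.3, -60.6, 230.7]
tcp_rot: [-180.0, -0.1, 145.7]
ft_force: [0.2, 0.2, -0.8]
finger_gap: -0.4
grip_force: 0.0
```

```bash
cat > look.py <<'E'
from h import *
import sys
from scipy.spatial.transform import Rotation as R
s=r.sense();p,d=r.snapshot("wrist");c=r.camera_params("wrist")
T=np.eye(4);T[:3,:3]=R.from_euler('xyz',s["tcp_rot"],degrees=True).as_matrix();T[:3,3]=s["tool_pos"];B=T;T=T@c["tool_from_camera"]
print(s["time"],s["tool_pos"],s["tcp_rot"],s["ft_force"],c["tool_from_camera"].round(2).tolist())
n=sys.argv[1];cv2.imwrite(f"pics/{n}.png",p)
np.savez(f"pics/{n}.npz",d=d,T=T,B=B)
W=cloud(c,d,T);h=cv2.cvtColor(p,cv2.COLOR_BGR2HSV)
def rect(name,m):
    m=cv2.morphologyEx(m.astype(np.uint8),cv2.MORPH_OPEN,np.ones((3,3)))
    k,l,st,ce=cv2.connectedComponentsWithStats(m)
    for i in range(1,k):
        if st[i,4]>150:
            q=W[l==i];print(name,st[i],q.mean(0).round(1),'zmed',np.median(q[:,2]).round(1),cv2.minAreaRect(q[:,:2].astype(np.float32)))
blue=(h[...,0]>105)&(h[...,0]<130)&(h[...,1]>130)&(d>0)
rect('pad',blue&(W[...,2]>69)&(W[...,2]<95)); rect('blue',blue)
g=(h[...,0]>70)&(h[...,0]<105)&(h[...,1]>50)&(d>0)
rect('lid',g&(W[...,2]>70)&(W[...,2]<82)); rect('rib',g&(W[...,2]>=83)&(W[...,2]<95))
rect('deck',(W[...,2]>53)&(W[...,2]<66)&(d>0))
E
python3 look.py w1
```

```text
1.7 [559.34672464 -60.59614288 230.69230869] [-1.79997556e+02 -9.40462171e-02  1.45653546e+02] [ 0.15935419  0.21082981 -0.78786097] [[0.0, -0.95, -0.32, 83.73], [1.0, 0.0, 0.0, -0.64], [-0.0, -0.32, 0.95, -142.18], [0.0, 0.0, 0.0, 1.0]]
pad [266 188  32  34 822] [564.2 -63.9  81.9] zmed 82.7 ((566.1445922851562, -65.30027770996094), (28.856225967407227, 28.656824111938477), 55.81531524658203)
pad [ 360  269   47   42 1538] [700.8 -31.1  74.2] zmed 74.3 ((702.34912109375, -31.49740219116211), (46.61888885498047, 47.213043212890625), 78.38662719726562)
blue [ 265   78   34  144 2557] [531.5 -42.   72.5] zmed 69.5 ((527.5003662109375, -40.153892517089844), (33.01715850830078, 128.68312072753906), 56.66472625732422)
blue [ 358  265   49   46 1715] [699.  -31.   73.2] zmed 74.2 ((702.2437133789062, -31.4733943939209), (46.628849029541016, 47.53105163574219), 75.81262969970703)
lid [ 162   75  108   90 7531] [473.1 -66.2  75.4] zmed 75.4 ((473.2574157714844, -69.02682495117188), (88.59375762939453, 74.65959167480469), 55.905635833740234)
rib [158  84  19  75 856] [ 450.4 -100.9   86.8] zmed 86.9 ((450.9035339355469, -102.10264587402344), (10.035743713378906, 59.913818359375), 55.51586151123047)
deck [  109    52   327   176 35349] [524.1 -36.3  59.5] zmed 59.5 ((519.7044677734375, -43.42529296875), (280.0523376464844, 160.71922302246094), 55.8491096496582)
deck [358 263  30  19 164] [682.2 -30.5  59.9] zmed 61.0 ((684.409423828125, -31.57793426513672), (11.70928955078125, 35.918418884277344), 1.4099311828613281)
```

View pics/w1.png

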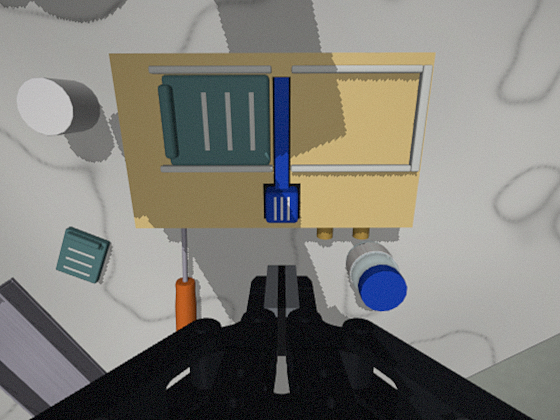

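The wrist view shows the pad at (282,205), the lid at (217,120) with its rib at (167,120), and a clear ledge to the right. The pad centre is at about (566,-65), with its top at z≈83. I'll press there now.

Request:
{"fn": "jog_arm", "kwargs": {
  "rows": [
    [[-8,0,50],[0,0,0]],
    [[-8,0,95],[0,0,0]],
    [[-8,0,130],[0,0,0]],
    [[-8,0,143],[0,0,0]],
    [[-8,0,147],[0,0,0]],
    [[-8,0,150],[0,0,0]],
    [[-8,0,153],[0,0,0]],
    [[-8,0,156],[0,0,0]],
    [[-8,0,158],[0,0,0]],
    [[-8,0,158],[0,0,0]]
  ]
}}

```text
time: 2.75
tool_pos: [567.6, -65.8, 74.3]
tcp_rot: [179.9, 0.1, 145.7]
ft_force: [2.0, 1.5, 3.7]
finger_gap: 0.2
grip_force: 1.7
```

Request:
{"fn": "jog_arm", "kwargs": {
  "rows": [
    [[0,0,1],[0,0,0]],
    [[0,0,2],[0,0,0]],
    [[0,0,3],[0,0,0]],
    [[0,0,4],[0,0,0]],
    [[0,0,4],[0,0,0]]
  ]
}}

```text
time: 3.25
tool_pos: [567.4, -66.0, 71.3]
tcp_rot: [180.0, 0.1, 145.7]
ft_force: [-3.5, 1.9, 16.1]
finger_gap: -0.1
grip_force: 7.9
```

Request:
{"fn": "jog_arm", "kwargs": {
  "rows": [
    [[0,0,1],[0,0,0]],
    [[0,0,1],[0,0,0]],
    [[0,0,-40],[0,0,0]],
    [[10,-10,-80],[0,0,0]],
    [[35,-50,-100],[0,0,0]],
    [[60,-90,-100],[0,0,0]],
    [[76,-125,-100],[0,0,0]],
    [[76,-125,-100],[0,0,0]],
    [[76,-125,-100],[0,0,0]]
  ]
}}

```text
time: 4.15
tool_pos: [432.4, -126.4, 168.9]
tcp_rot: [-180.0, -0.0, 145.6]
ft_force: [0.5, -0.9, 0.7]
finger_gap: 0.2
grip_force: 0.0
```

```bash
python3 look.py w2
```

```text
4.15 [ 432.37494541 -126.4214919   168.85683265] [-1.79987088e+02 -3.12838823e-02  1.45574960e+02] [ 0.4575263  -0.85563086  0.71873002] [[0.0, -0.95, -0.32, 83.73], [1.0, 0.0, 0.0, -0.64], [-0.0, -0.32, 0.95, -142.18], [0.0, 0.0, 0.0, 1.0]]
pad [412 286  21  31 417] [560.5 -72.1  71. ] zmed 71.0 ((561.9407348632812, -72.0702133178711), (13.962803840637207, 29.220664978027344), 56.158756256103516)
pad [434 286  16  31 292] [568.4 -57.3  71.2] zmed 71.3 ((570.782958984375, -59.70966339111328), (13.403080940246582, 30.108665466308594), 60.133216857910156)
pad [ 504  367   56   44 1856] [699.3 -31.5  74. ] zmed 74.3 ((701.8889770507812, -31.613189697265625), (46.45996856689453, 47.9701042175293), 73.64408111572266)
blue [476 135  68   5 308] [485.9  51.7  43.6] zmed 46.9 ((486.7615051269531, 52.38350296020508), (56.25824737548828, 1.861262321472168), 55.92765808105469)
blue [ 408  281   42   36 1067] [561.2 -66.3  69.1] zmed 70.6 ((567.0933837890625, -66.864990234375), (29.708568572998047, 33.12043762207031), 55.597434997558594)
blue [ 498  360   62   51 2345] [695.  -32.3  73. ] zmed 74.1 ((646.6407470703125, -35.702293395996094), (391.5720520019531, 46.64999008178711), 4.170383453369141)
lid [ 316  168  124   96 8814] [471.2 -64.3  75.3] zmed 75.4 ((472.69415283203125, -69.18973541259766), (89.47206115722656, 76.27354431152344), 56.12883758544922)
rib [ 316  184   16   78 1051] [ 448.6 -101.4   86.9] zmed 87.0 ((450.19976806640625, -102.037353515625), (10.249391555786133, 59.03507614135742), 55.50429153442383)
deck [  253   140   307   183 35592] [514.8 -40.   59.6] zmed 59.5 ((517.231689453125, -46.761749267578125), (270.70379638671875, 160.80609130859375), 55.89850616455078)
deck [495 356  47  34 531] [684.  -33.6  59.9] zmed 60.6 ((689.0452270507812, -33.27927017211914), (21.864521026611328, 46.035011291503906), 9.18233585357666)
```

View pics/w2.png

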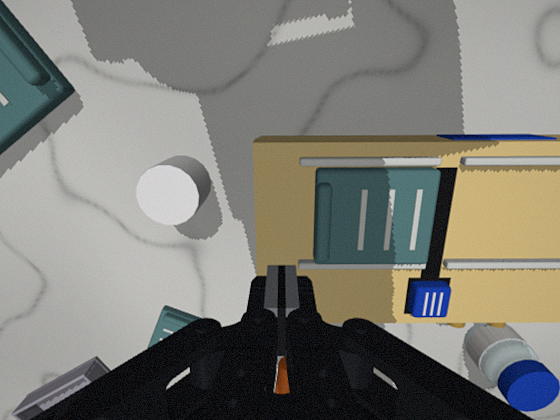

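The tab is fully in: pad top 12 mm above the deck and the bar sunk at (440,225). The tool is 70 mm behind the lid's centre and in line with it. I'll go down and push.

Request:
{"fn": "jog_arm", "kwargs": {
  "rows": [
    [[0,0,45],[0,0,0]],
    [[0,0,80],[0,0,0]],
    [[0,0,95],[0,0,0]],
    [[0,0,98],[0,0,0]],
    [[0,0,98],[0,0,0]],
    [[0,3,98],[0,0,0]],
    [[0,6,98],[0,0,0]],
    [[0,10,98],[0,0,0]],
    [[0,15,98],[0,0,0]],
    [[0,20,98],[0,0,0]]
  ]
}}

```text
time: 5.2
tool_pos: [445.0, -109.6, 71.9]
tcp_rot: [-180.0, 0.1, 145.7]
ft_force: [-2.1, -1.9, 2.5]
finger_gap: 0.1
grip_force: 1.3
```

Request:
{"fn": "jog_arm", "kwargs": {
  "rows": [
    [[0,6,0],[0,0,0]],
    [[0,12,0],[0,0,0]],
    [[0,19,0],[0,0,0]],
    [[0,26,0],[0,0,0]],
    [[0,33,0],[0,0,0]],
    [[0,40,0],[0,0,0]],
    [[0,47,0],[0,0,0]],
    [[0,54,0],[0,0,0]],
    [[0,60,0],[0,0,0]],
    [[0,65,0],[0,0,0]]
  ]
}}

```text
time: 6.2
tool_pos: [481.4, -55.3, 71.3]
tcp_rot: [-180.0, -0.0, 145.7]
ft_force: [-1.2, -2.2, 2.7]
finger_gap: -0.3
grip_force: 1.6
```

```bash
python3 look.py w3 | grep -v deck
```

```text
6.2 [481.39388897 -55.33852581  71.2672777 ] [-1.79999709e+02 -1.52762333e-03  1.45702306e+02] [-1.23683833 -2.21422788  2.73226815] [[0.0, -0.95, -0.32, 83.73], [1.0, 0.0, 0.0, -0.64], [-0.0, -0.32, 0.95, -142.18], [0.0, 0.0, 0.0, 1.0]]
blue [ 365  150  171   11 1536] [482.8  47.   39.5] zmed 41.8 ((483.6682434082031, 47.58356475830078), (80.10295104980469, 1.7177823781967163), 55.832313537597656)
blue [ 238  244   42   39 1066] [472.3 -66.   52. ] zmed 51.5 ((472.5243835449219, -66.85589599609375), (18.807159423828125, 23.73163604736328), 5.888552665710449)
lid [  311   208   202   143 19218] [509.2   1.5  75.4] zmed 75.5 ((513.9840698242188, -7.56781005859375), (89.25083923339844, 76.44116973876953), 55.61737060546875)
rib [ 312  236   26   88 1776] [481.4 -33.3  87. ] zmed 87.1 ((484.3931579589844, -35.53704833984375), (10.588630676269531, 42.74847412109375), 55.602569580078125)
```

View pics/w3.png

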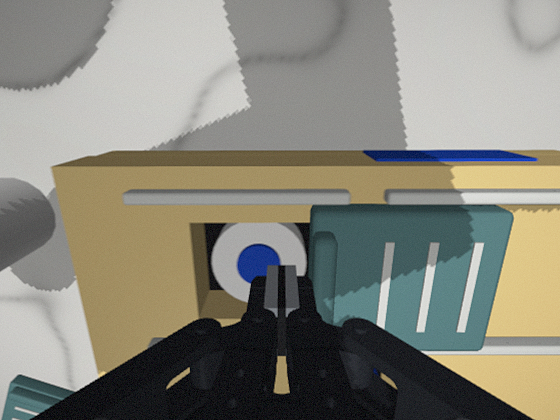

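The lid at (410,280) lies flat and straight, about 72 mm along. I'll push it 31 mm further.

Request:
{"fn": "jog_arm", "kwargs": {
  "rows": [
    [[0,6,0],[0,0,0]],
    [[0,12,0],[0,0,0]],
    [[0,18,0],[0,0,0]],
    [[0,23,0],[0,0,0]],
    [[0,27,0],[0,0,0]],
    [[0,30,0],[0,0,0]],
    [[0,31,0],[0,0,0]],
    [[0,25,0],[0,0,0]],
    [[0,15,0],[0,0,0]],
    [[0,10,0],[0,0,0]]
  ]
}}

```text
time: 7.25
tool_pos: [486.1, -48.5, 71.3]
tcp_rot: [-180.0, -0.0, 145.7]
ft_force: [1.1, 0.0, -0.2]
finger_gap: -0.3
grip_force: 0.0
```

Request:
{"fn": "jog_arm", "kwargs": {
  "rows": [
    [[0,0,-40],[0,0,0]],
    [[0,-5,-85],[0,0,0]],
    [[0,-10,-130],[0,0,0]],
    [[0,-10,-150],[0,0,0]],
    [[0,-10,-150],[0,0,0]]
  ]
}}

```text
time: 7.75
tool_pos: [483.1, -57.0, 226.0]
tcp_rot: [179.8, 0.4, 145.6]
ft_force: [0.7, 0.0, 0.1]
finger_gap: -0.1
grip_force: 0.0
```

```bash
python3 look.py w4
```

```text
7.75 [483.11580545 -57.03101779 226.01342537] [179.83178496   0.42665775 145.63170245] [0.72308194 0.00779798 0.09816918] [[0.0, -0.95, -0.32, 83.73], [1.0, 0.0, 0.0, -0.64], [-0.0, -0.32, 0.95, -142.18], [0.0, 0.0, 0.0, 1.0]]
pad [307 252  30  26 505] [564.4 -64.   71.1] zmed 71.1 ((566.1250610351562, -65.02445983886719), (28.848262786865234, 28.195566177368164), 56.06943893432617)
pad [396 323  40  31 818] [696.3 -24.3  74. ] zmed 74.3 ((697.4773559570312, -22.53997039794922), (45.9966926574707, 28.13058090209961), 23.139362335205078)
blue [331 125  79   3 237] [481.8  45.9  42.8] zmed 46.1 ((482.6927490234375, 46.929542541503906), (76.87490844726562, 1.1968823671340942), 55.7874755859375)
blue [256 176  24  23 429] [474.1 -66.6  51.4] zmed 51.4 ((474.2040100097656, -66.94098663330078), (22.580978393554688, 22.795001983642578), 55.532108306884766)
blue [305 247  32  31 713] [561.4 -63.6  69.9] zmed 70.7 ((535.055908203125, -50.00002670288086), (34.340354919433594, 99.29411315917969), 63.96769714355469)
blue [ 391  318   45   37 1089] [684.5 -24.8  81.6] zmed 74.1 ((608.233642578125
[... 189 characters left out ...]
.7894287109375, 74.44842529296875), 55.73147201538086)
rib [331 162  14  66 727] [507.6 -14.   86.9] zmed 87.0 ((508.7904968261719, -14.234260559082031), (10.083508491516113, 59.30905532836914), 55.82089614868164)
deck [  162   128   309   157 25306] [504.8 -66.3  59.4] zmed 59.4 ((519.8984375, -43.32460021972656), (279.94720458984375, 160.92787170410156), 55.85444259643555)
deck [ 423  149   35   81 1838] [566.7  69.3  60. ] zmed 59.6 ((566.7835083007812, 67.60957336425781), (21.40433120727539, 78.50910186767578), 56.66335678100586)
deck [390 315  34  18 218] [682.9 -28.6  60.1] zmed 60.9 ((685.6895751953125, -27.811176300048828), (39.545658111572266, 14.380763053894043), 78.03384399414062)
```

View pics/w4.png

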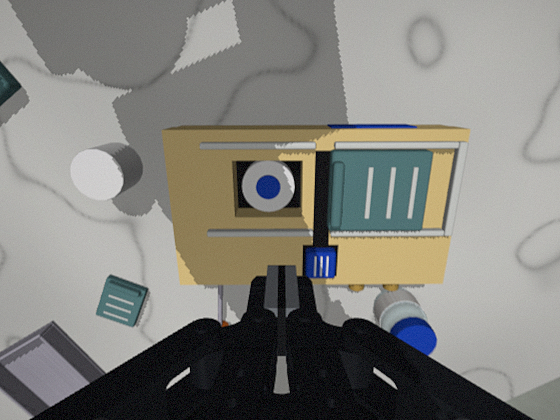

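The lid at (380,190) lies flat on the ledge about 102 mm from the seat. The well at (268,187) is uncovered, the tab at (320,262) is in, and the tool is clear.

```bash
python3 -c "
from bench import r
print(r.hand_in())"
```

```text
the job is handed in; nothing more can be done
None
```

The job is handed in: the tab is pressed fully in, and the lid lies flat on the parking ledge about 102 mm from its seat with the well fully uncovered; the arm kept clear of the things around the unit, and no verdict came back.

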